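# Hook up the drop guard of a board cutter in the print room

## Robot

A 6-joint arm with a two-finger parallel gripper is mounted at the origin on the work surface. World frame = base frame: x ahead of the robot, y to its left, z up, the work surface at z = 0. Lengths are in m, angles in rad, forces in N, time in s.
With the tool pointing down it reaches from about 0.275 to 0.725 m from the base axis. Payload 5.6 kg.
Tool frame: the origin (TCP) lies midway between the tips of the shut fingers; the grasp point (between the pads) lies 19 mm behind it; z points along the fingers, y is the line along which they close (so a half turn about z gives the same grasp; the last joint's range is limited). The gripper opens to 85 mm and grips with 20 to 120 N. Pads are 22 mm wide; open, the fingers measure 114 mm over their backs; the gripper's body (76 mm by 85 mm) begins 54 mm behind the grasp point. The pads swing forward as they close: fully open they stand 13 mm farther back than shut.
Start: joints at [1.512, 0.255, 0.108, 0, -1.424, -0.285], TCP at [0.185, 0.518, 0.199] pointing down, gripper open.
Joint ranges: [-2.95, 2.95], [-1.21, 1.97], [-1.09, 1.5], [-2.87, 1.71], [-2.94, -0.07], [-3.05, 3.05]. Speed limits (rad/s): [2.57, 2.57, 3.14, 3.14, 3.14, 3.14].

## Interface

Orientations are given as a unit quaternion [w, x, y, z].
In Python, from workcell import * gives the robot as it stands.
- The arm moves only by the shell command python3 -m creep 'ROWS' [FORCE]. ROWS is JSON, one flat list of numbers, 7 for each row, row after row: the turn, a rotation vector about the tool's x, y, z in degrees, then the shift along the tool's x, y, z in cm, then the gripper's target within -1 to 1 (shut at 1, half-way at 0, fully open at -1). A call has 1 to 20 rows; each row is the pose to reach, as a shift and turn from the pose commanded when the call began, along the tool's axes at that moment; what a row does not reach only later rows make up. A row lasts 1/10 s, in which the tool goes at most 50 mm and 8.59 degrees, less where a joint would pass 70% of its speed; a pose out of reach is approached as far as the arm can. A call with a gripper value outside its range is refused whole. The fingers move at their own pace and stop on an object; FORCE is the grip in N (left out, the last holds). Time passes only in rows, so rows that repeat a pose let the fingers close. It gives the time, the measured TCP pose, the force, the opening and the grip force at its end, in the units of the state.
- read_state(): the state, without advancing time (a new reading comes with each control period).
- read_camera(name): name is "scene" or "top" or "wrist"; returns a dict with "color" (480x640x3 uint8, blue, green, red), "camera_matrix" (3x3 intrinsics, pixels), "R" (3x3) and "t" (3): a world point X has camera coordinates R X + t; the wrist camera has in their place "hand_eye" (4x4, takes a point from camera to tool coordinates, whose origin is the TCP and whose axes are the flange's). Camera axes: x right, y down, z forward; pixel columns grow to the right and rows downward; lengths in m; the calibration is good to about 2 mm. A picture is of the moment at which its call begins: read the wrist's pose just before it. There is no depth.
- hand_in(): hands the job in; it is judged then, once.
The state is a dict: "time_s": time; "joint_positions": joint angles; "joint_velocities": joint speeds; "effort": joint torques, N m; "tool_pos": TCP position; "orientation": TCP orientation; "wrist_force": force on the tool from outside, world axes, zero at the start; "wrist_torque": the same for the moment, N m; "finger_gap": finger opening in m; "gripper_force": force on a finger pad.
Only numpy, scipy, OpenCV 4.12 (cv2) and the standard library are available. Lean on these libraries where they do the work, as an engineer would, in place of code of your own. Each camera call takes 0.05 s, during which the arm holds its last target. There are 200 camera calls.

## Task

Raise the guard of the board cutter by the black grip on its slotted bar, slide the bar sideways to the taller of the two notched posts and lower it so that the slot in the bar's end hooks over the notch and keeps the guard up. Let go and leave it hanging there; do not let the guard crash down.

Things in the scene. Friction and masses are not known exactly. Their poses are not given: they have to be found in the camera images.
- bar_grip (a point): Centre of the black grip block (20 mm across the bar, 44 along it, 45 high) amid the slotted steel bar (310 mm long, 8 thick, 30 high; its top 25 mm below this point). Axes: y along the bar, x across, z up. Near each end a slot open downward, 28 mm wide, 16 deep, centred 131 mm from this point, its roof 39 mm below it. The bar slides along y, 78 mm either way of the guard's middle, about 1 N.
- tall_notch (a point): Middle of the notch floor of the taller post, an upright steel plate (52 mm across the bar, 8 along it) with a notch 20 mm wide, 14 deep in its top edge, in line with the bar, beyond its left or right end. Axes as the bar. Hooked, the roof of the bar's nearer slot rests on this floor: the grip point is 39 mm above and 131 mm (10 mm either way) along the bar from here. Its height varies.
- short_notch (a point): Middle of the notch floor of the shorter post, of the same make, beyond the other end of the bar and 30 to 70 mm lower. It would hold the guard only part way up: not the one to use.
- guard (a joint): Height of the guard above its lowest position (m): 0 down, as at the start, up to 0.145. A clear panel in a dark frame, 240 mm wide, that runs straight up between two columns (they end 10 mm above the grip point when down, 132 mm to either side). Guard and bar weigh 0.6 to 0.9 kg and fall when let go. Hooked on the tall post it reads 0.075 to 0.100.

How it is judged:
At the end, for the whole second after the job is handed in: The guard hangs at rest with the slot at the bar's end hooked over the notch of the taller post: the roof of the slot is within 5 mm of the notch floor in height, and the slot's centre within 12 mm of it along the bar (z of bar_grip in the frame of tall_notch between 0.034 and 0.044 m and (y of bar_grip in the frame of tall_notch between 0.119 and 0.143 m or y of bar_grip in the frame of tall_notch between -0.143 and -0.119 m) and velocity of joint guard between -0.02 and 0.02 m/s); the robot touches nothing.
It fails at once if the guard crashes down (falls faster than 0.6 m/s) (velocity of joint guard below -0.6 m/s).
It also fails if it takes over 32 s, if anything falls off the work surface, if the arm or the gripper's body presses on something with over 40 N, if the wrist force passes 120 N, or if a joint passes its speed limit or range.

## Working session

There is one attempt and no reset: what is moved stays moved. The work goes in short steps, Python scripts to look and compute and a shell command to move; the robot and the scene stay as the last step left them, time stands still between calls to the robot, and variables do not carry over. Pictures are saved under pics/ and viewed, at most 10 in all, crops included, and the job is handed in when it is done.

```bash
mkdir -p pics; python3 - <<'E'
from workcell import *
import cv2,numpy as np
s=read_state();print(s['tool_pos'],s['orientation'],s['finger_gap'],s['time_s'])
for n in("scene","top"):
    c=read_camera(n);cv2.imwrite(f"pics/{n}0.png",c["color"]);print(n,c["camera_matrix"].tolist(),c["R"].round(4).tolist(),c["t"].round(4).tolist())
E
```

```text
[0.18512954 0.51731693 0.19819074] [ 9.38760524e-04  9.85257665e-01 -1.71074353e-01 -1.34698127e-04] 0.08545212115334691 0.0
scene [[489.23360817266865, 0.0, 321.9048660936393], [0.0, 489.23360817266865, 243.91912507696804], [0.0, 0.0, 1.0]] [[-0.1886, 0.982, -0.0065], [0.7333, 0.1365, -0.6661], [-0.6532, -0.1304, -0.7458]] [0.0679, -0.3141, 1.2911]
top [[442.88187048551595, 0.0, 314.48047830784077], [0.0, 442.88187048551595, 238.69392627666602], [0.0, 0.0, 1.0]] [[0.0089, -0.9999, 0.0138], [-0.9977, -0.0098, -0.0676], [0.0677, -0.0132, -0.9976]] [0.0146, 0.5965, 0.9456]
```

View pics/scene0.png

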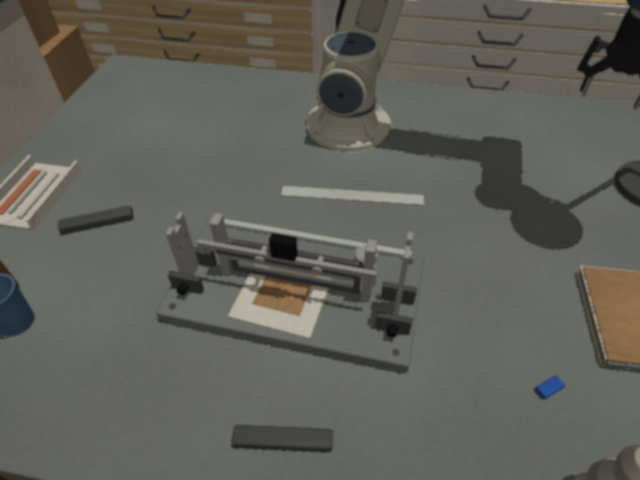

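View pics/top0.png

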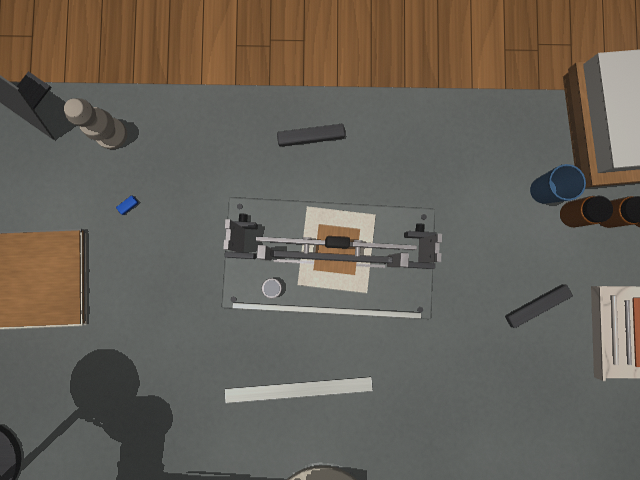

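The scene picture shows the cutter: grip near (284,246), a post at about (180,235) on the -y side and one at about (406,255) on the +y side. In the top picture the grip is at (338,242), with the posts at about (227,235) and (438,247). I'll enlarge both.

```bash
python3 - <<'E'
import cv2,numpy as np
a=cv2.imread("pics/scene0.png")[200:350,150:430];b=cv2.imread("pics/top0.png")[200:300,215:450]
cv2.imwrite("pics/c1.png",cv2.resize(a,None,fx=2.8,fy=2.8,interpolation=cv2.INTER_CUBIC))
cv2.imwrite("pics/c2.png",cv2.resize(b,None,fx=3.4,fy=3.4,interpolation=cv2.INTER_CUBIC))
E
```

```text
(no output)
```

View pics/c1.png

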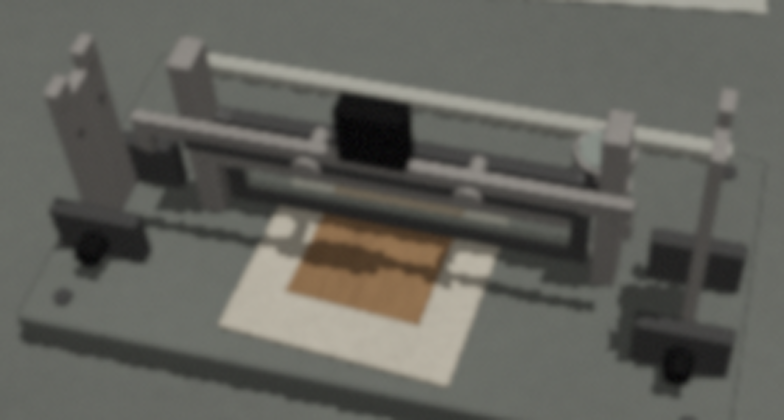

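View pics/c2.png

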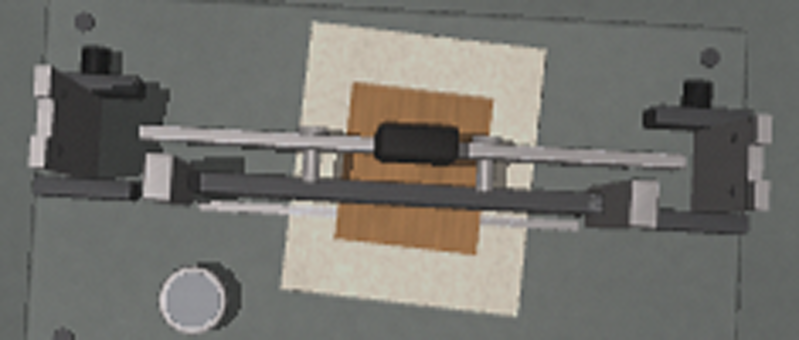

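The crops show both posts. In crop 1 their prong tops are at (83,45)/(58,86) and (728,97)/(720,150), and the grip centre is at (373,131). In crop 2 they are at (760,195)/(764,128) and (38,152)/(42,80), and the grip is at (417,144). Next I triangulate.

```bash
cat > h.py <<'E'
from workcell import *
import cv2,numpy as np
from scipy.spatial.transform import Rotation as Ro
def tri(cs,ps):
    P=[c["camera_matrix"]@np.c_[c["R"],c["t"]] for c in cs]
    X=cv2.triangulatePoints(P[0],P[1],np.array(ps[0],float),np.array(ps[1],float)).ravel();return X[:3]/X[3]
def proj(c,X):
    p=np.array(c["camera_matrix"])@(np.array(c["R"])@X+np.array(c["t"]));return p[:2]/p[2]
E
python3 - <<'E'
from h import *
cs=[read_camera("scene"),read_camera("top")]
pts=dict(grip=((373,131),(417,144)),bar_mY=((138,117),(685,160)),bar_pY=((630,203),(142,131)),
 mY_back=((83,45),(760,195)),mY_front=((58,86),(764,128)),pY_back=((728,97),(38,152)),pY_front=((720,150),(42,80)),mYnotch=((72,80),(756,162)))
for k,(a,b) in pts.items():
    pa=(150+a[0]/2.8,200+a[1]/2.8);pb=(215+b[0]/3.4,200+b[1]/3.4)
    X=tri(cs,(pa,pb));print(k,X.round(4),(proj(cs[0],X)-pa).round(1),(proj(cs[1],X)-pb).round(1))
s=read_state();print(Ro.from_quat(np.array(s['orientation'])[[1,2,3,0]]).as_matrix().round(3))
E
```

```text
grip [ 0.5806 -0.0211  0.1562] [-0.2 -0. ] [-0.2  0. ]
bar_mY [ 0.5741 -0.1742  0.1304] [-0.8 -0.1] [-0.8  0.3]
bar_pY [0.5879 0.1323 0.1334] [ 0.1 -0. ] [ 0.2 -0. ]
mY_back [ 0.5541 -0.2078  0.1669] [0.1 0. ] [ 0.1 -0. ]
mY_front [ 0.5903 -0.2092  0.1682] [-0.3 -0. ] [-0.3  0.1]
pY_back [0.5711 0.1764 0.2142] [-0.3  0. ] [-0.3  0. ]
pY_front [0.6082 0.1752 0.2127] [-0.2  0. ] [-0.2  0. ]
mYnotch [ 0.5728 -0.2098  0.155 ] [0.3 0. ] [ 0.3 -0.1]
[[ 0.941 -0.337 -0.   ]
 [-0.337 -0.941 -0.001]
 [ 0.     0.001 -1.   ]]
```

The +y post is the taller one, with its prong tops at about z 0.2135, so its notch floor is near 0.1995 at (0.590, 0.176). The target for the grip point when hooked is about (0.584, 0.045, 0.2385). I'll move to hover above the grip.

```bash
python3 -m creep '[0,0,0,0,0,-5,-0.4, 0,0,73,55.4,37.3,-6.2,-0.4, 0,0,73,55.4,37.3,-6.2,-0.4, 0,0,73,55.4,37.3,-6.2,-0.4, 0,0,73,55.4,37.3,-6.2,-0.4, 0,0,73,55.4,37.3,-6.2,-0.4, 0,0,73,55.4,37.3,-6.2,-0.4, 0,0,73,55.4,37.3,-6.2,-0.4, 0,0,73,55.4,37.3,-6.2,-0.4, 0,0,73,55.4,37.3,-6.2,-0.4, 0,0,73,55.4,37.3,-6.2,-0.4, 0,0,73,55.4,37.3,-6.2,-0.4, 0,0,73,55.4,37.3,-6.2,-0.4, 0,0,73,55.4,37.3,-6.2,-0.4, 0,0,73,55.4,37.3,-6.2,-0.4, 0,0,73,55.4,37.3,-6.2,-0.4, 0,0,73,55.4,37.3,-6.2,-0.4, 0,0,73,55.4,37.3,-6.2,-0.4, 0,0,73,55.4,37.3,-6.2,-0.4, 0,0,73,55.4,37.3,-6.2,-0.4]' 60
python3 - <<'E'
from h import *
s=read_state();c=read_camera("wrist");cv2.imwrite("pics/w1.png",c["color"])
R=Ro.from_quat(np.array(s['orientation'])[[1,2,3,0]]).as_matrix();print(s['tool_pos'],R.round(3).tolist(),s['joint_positions'],s['finger_gap'])
H=np.array(c["hand_eye"]);T=np.eye(4);T[:3,:3]=R;T[:3,3]=s['tool_pos'];W=np.linalg.inv(T@H)
for X in[(.5806,-.0211,.1787),(.5806,-.0211,.1562),(.5879,.1323,.1334),(.5897,.1758,.1995)]:
    p=np.array(c["camera_matrix"])@(W[:3,:3]@X+W[:3,3]);print(X,(p[:2]/p[2]).round(0))
E
```

```text
time_s: 2.2
tool_pos: [0.5809, -0.0193, 0.2615]
orientation: [0.0, -0.691, 0.723, -0.0]
wrist_force: [0.2, 0.3, -0.6]
finger_gap: 0.0598
gripper_force: 0.0
[ 0.58091569 -0.01926774  0.2615468 ] [[-0.046, -0.999, 0.001], [-0.999, 0.046, 0.0], [-0.0, -0.001, -1.0]] [ 2.35694991e-01  3.11232070e-01  3.41093526e-01 -2.59388071e-05
 -1.59995017e+00 -2.81418007e-01] 0.05981001645749141
(0.5806, -0.0211, 0.1787) [314. 241.]
(0.5806, -0.0211, 0.1562) [314. 234.]
(0.5879, 0.1323, 0.1334) [314. 383.]
(0.5897, 0.1758, 0.1995) [314. 479.]
```

View pics/w1.png

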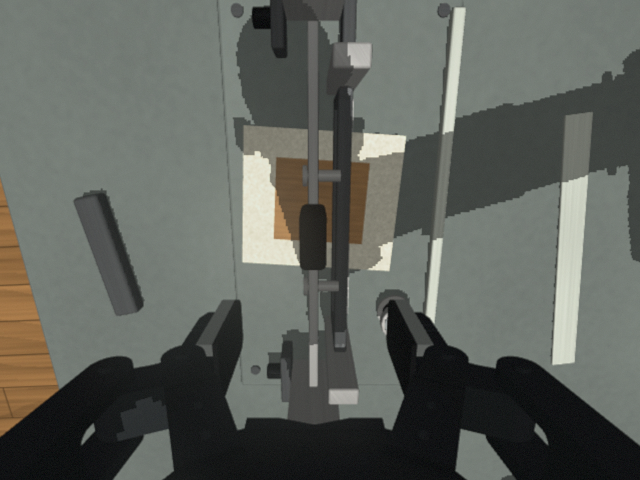

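The wrist picture shows the grip at (313,237), within 2 px of the prediction, and the fingers straddle the bar. I descend and close.

```bash
python3 -m creep '[0,0,0,0.2,0,4,-0.4, 0,0,0,0.2,0,7,-0.4, 0,0,0,0.2,0,9.5,-0.4, 0,0,0,0.2,0,11.2,-0.4, 0,0,0,0.2,0,11.9,-0.4, 0,0,0,0.2,0,11.9,-0.4, 0,0,0,0.2,0,11.9,-0.4, 0,0,0,0.2,0,11.9,1, 0,0,0,0.2,0,11.9,1, 0,0,0,0.2,0,11.9,1, 0,0,0,0.2,0,11.9,1, 0,0,0,0.2,0,11.9,1, 0,0,0,0.2,0,11.9,1, 0,0,0,0.2,0,11.9,1, 0,0,0,0.2,0,11.9,1]' 60
```

```text
time_s: 3.75
tool_pos: [0.5822, -0.0221, 0.1431]
orientation: [0.001, -0.69, 0.723, -0.001]
wrist_force: [2.3, 1.1, 5.2]
finger_gap: 0.0171
gripper_force: 58.9
```

```bash
python3 -m creep '[0,0,0,0,0,-0.5,1, 0,0,0,0,0,-1.2,1, 0,0,0,0,0,-2,1, 0,0,0,0,0,-3,1, 0,0,0,0,0,-4,1, 0,0,0,0,0,-5,1, 0,0,0,0,0,-6,1, 0,0,0,0,0,-7,1, 0,0,0,0,0,-8,1, 0,0,0,0,0,-9,1, 0,0,0,0,0,-10,1, 0,0,0,0,0,-11,1, 0,0,0,0,0,-11.8,1, 0,0,0,0,0,-12.2,1, 0,0,0,0,0,-12.4,1, 0,0,0,0,0,-12.4,1, 0,0,0,0,0,-12.4,1, 0,0,0,0,0,-12.4,1]' 60
python3 - <<'E'
from h import *
c=[read_camera("scene"),read_camera("top")]
a=cv2.resize(c[0]["color"][140:340,150:430],None,fx=2,fy=2,interpolation=cv2.INTER_CUBIC)
cv2.imwrite("pics/l1.png",a)
E
```

```text
time_s: 5.55
tool_pos: [0.5819, -0.0216, 0.2637]
orientation: [-0.0, -0.69, 0.724, 0.001]
wrist_force: [7.6, -0.8, -6.6]
finger_gap: 0.0175
gripper_force: 59.1
```

View pics/l1.png

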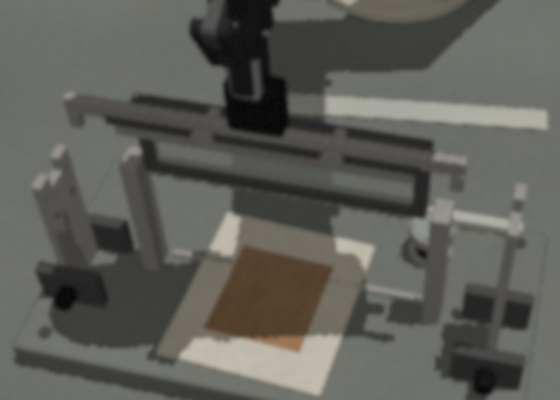

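The guard is up and the bar clears the post tops (bar end at about (455,170), tall post at (517,200)). Now I slide 66 mm along -tool x.

```bash
python3 -m creep '[0,0,0,-0.4,0,0,1, 0,0,0,-1,0,0,1, 0,0,0,-1.7,0,0,1, 0,0,0,-2.4,0,0,1, 0,0,0,-3.1,0,0,1, 0,0,0,-3.8,0,0,1, 0,0,0,-4.5,0,0,1, 0,0,0,-5.2,0,0,1, 0,0,0,-5.9,0,0,1, 0,0,0,-6.3,0,0,1, 0,0,0,-6.6,0,0,1, 0,0,0,-6.6,0,0,1, 0,0,0,-6.6,0,0,1, 0,0,0,-6.6,0,0,1]' 60
python3 - <<'E'
from h import *
c=[read_camera("scene"),read_camera("top")]
a=cv2.resize(c[0]["color"][150:270,300:440],None,fx=3,fy=3,interpolation=cv2.INTER_CUBIC)
b=cv2.resize(c[1]["color"][200:280,215:355],None,fx=3,fy=3,interpolation=cv2.INTER_CUBIC)
cv2.imwrite("pics/s1.png",np.vstack([a[:350],b]))
E
```

```text
time_s: 7.05
tool_pos: [0.5849, 0.0446, 0.2636]
orientation: [-0.0, -0.69, 0.724, 0.001]
wrist_force: [7.9, 1.6, -7.1]
finger_gap: 0.0174
gripper_force: 59.1
```

View pics/s1.png

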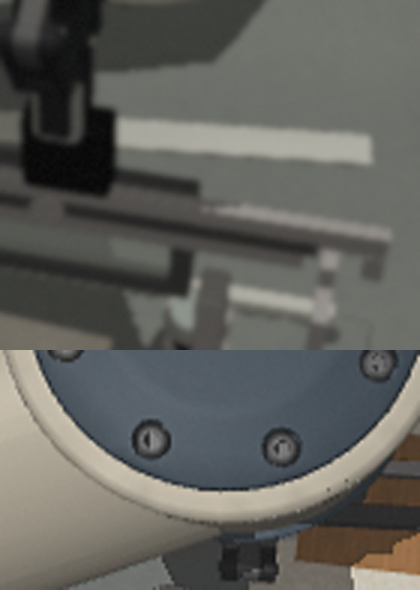

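The scene crop shows the bar end at (390,240), with the slot spanning about x 308–362 around the post's prongs (about 325). After the perspective shift from lowering, it lines up. I lower it slowly.

```bash
python3 -m creep '[0,0,0,0,0,0.3,1, 0,0,0,0,0,0.7,1, 0,0,0,0,0,1.1,1, 0,0,0,0,0,1.5,1, 0,0,0,0,0,1.9,1, 0,0,0,0,0,2.3,1, 0,0,0,0,0,2.7,1, 0,0,0,0,0,3,1, 0,0,0,0,0,3.3,1, 0,0,0,0,0,3.3,1, 0,0,0,0,0,3.3,1]' 60
python3 -m creep '[0,0,0,0,0,0.2,1, 0,0,0,0,0,0.4,1, 0,0,0,0,0,0.6,1, 0,0,0,0,0,0.6,1, 0,0,0,0,0,0.6,1]' 60
```

```text
time_s: 8.25
tool_pos: [0.5849, 0.0445, 0.2306]
orientation: [-0.0, -0.69, 0.724, 0.001]
wrist_force: [8.0, -0.1, -7.1]
finger_gap: 0.0175
gripper_force: 59.1
time_s: 8.75
tool_pos: [0.5849, 0.0444, 0.2246]
orientation: [-0.0, -0.69, 0.724, 0.001]
wrist_force: [8.8, 0.7, -7.2]
finger_gap: 0.0173
gripper_force: 59.0
```

Still carrying the full weight (-7.2 N), so I continue in small steps.

```bash
python3 -m creep '[0,0,0,0,0,0.1,1, 0,0,0,0,0,0.2,1, 0,0,0,0,0,0.2,1, 0,0,0,0,0,0.2,1]' 60
python3 -m creep '[0,0,0,0,0,0.1,1, 0,0,0,0,0,0.2,1, 0,0,0,0,0,0.2,1, 0,0,0,0,0,0.2,1]' 60
python3 - <<'E'
from h import *
c=read_camera("scene")
a=cv2.resize(c["color"][150:290,280:440],None,fx=4,fy=4,interpolation=cv2.INTER_CUBIC)
cv2.imwrite("pics/s2.png",a)
s=read_state();print(s['tool_pos'],s['wrist_force'])
E
```

```text
time_s: 9.15
tool_pos: [0.5849, 0.0444, 0.2227]
orientation: [-0.0, -0.69, 0.724, 0.001]
wrist_force: [8.8, 0.8, -7.2]
finger_gap: 0.0175
gripper_force: 59.0
time_s: 9.55
tool_pos: [0.585, 0.0444, 0.2223]
orientation: [0.001, -0.69, 0.724, 0.0]
wrist_force: [5.6, 0.8, -1.1]
finger_gap: 0.0172
gripper_force: 59.8
[0.58504761 0.04435047 0.22237069] [ 5.66753874  1.13096312 -1.34272848]
```

View pics/s2.png

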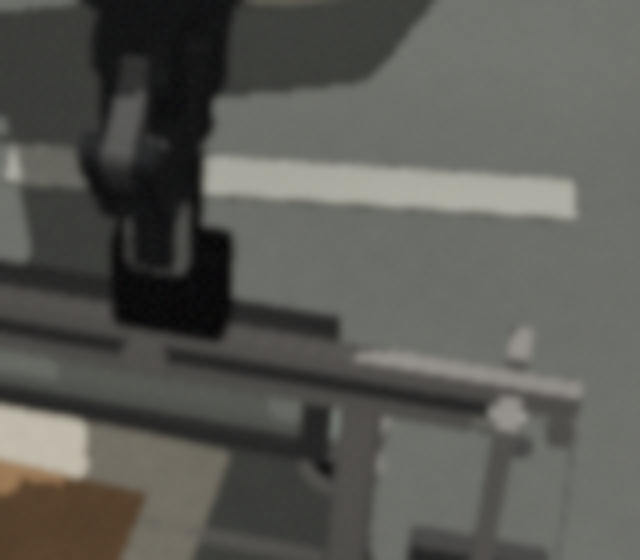

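The bar sits between the prongs (front one at (508,412), back one at (520,345)) with its end hook beyond the post at about (560,430). The weight came off at the expected height. I press down 1 mm, open gently, and then back off upward.

```bash
python3 -m creep '[0,0,0,0,0,0.1,1, 0,0,0,0,0,0.1,1, 0,0,0,0,0,0.1,0.4, 0,0,0,0,0,0.1,0.2, 0,0,0,0,0,0.1,0, 0,0,0,0,0,0.1,-0.2, 0,0,0,0,0,0.1,-0.3, 0,0,0,0,0,0.1,-0.3, 0,0,0,0,0,0.1,-0.3, 0,0,0,0,0,0.1,-0.3]' 20
python3 -m creep '[0,0,0,0,0,-1,-0.3, 0,0,0,0,0,-3,-0.3, 0,0,0,0,0,-5,-0.3, 0,0,0,0,0,-8,-0.3, 0,0,0,0,0,-11,-0.3, 0,0,0,0,0,-13,-0.3, 0,0,0,0,0,-14,-0.3, 0,0,0,0,0,-14,-0.3, 0,0,0,0,0,-14,-0.3]' 20
python3 - <<'E'
from h import *
c=read_camera("scene")
cv2.imwrite("pics/s3.png",cv2.resize(c["color"][150:340,150:440],None,fx=2.7,fy=2.7,interpolation=cv2.INTER_CUBIC))
E
```

```text
time_s: 10.6
tool_pos: [0.5842, 0.0438, 0.2221]
orientation: [-0.0, -0.69, 0.724, 0.0]
wrist_force: [-0.4, 1.2, -0.1]
finger_gap: 0.0556
gripper_force: 0.0
time_s: 11.5
tool_pos: [0.5842, 0.0439, 0.362]
orientation: [0.0, -0.69, 0.724, 0.0]
wrist_force: [0.5, 0.6, -0.2]
finger_gap: 0.0557
gripper_force: 0.0
```

View pics/s3.png

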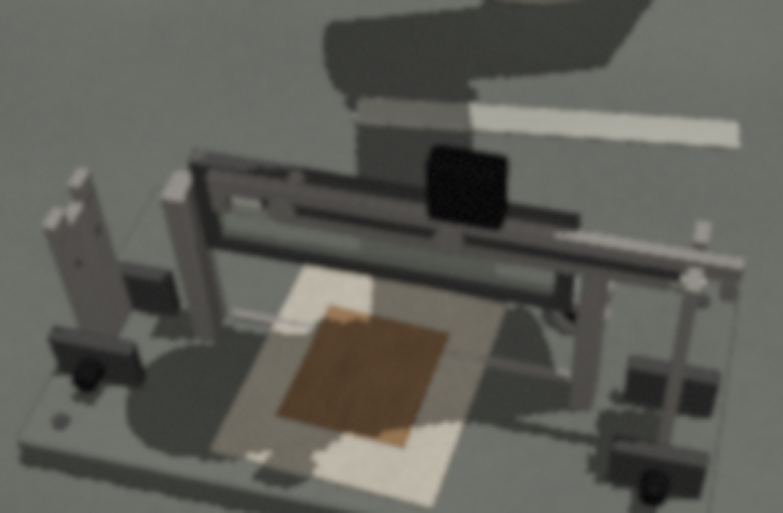

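With the arm clear, the guard stays up: the bar's right end (742,265) is hooked over the tall post (693,280). I hand in.

```bash
python3 -c "
from workcell import *
print(hand_in())"
```

```text
the job is handed in; nothing more can be done
None
```

The guard is hanging by the bar's slot on the taller (+y) post's notch, raised about 79 mm. The gripper is clear of everything, and the job was handed in at about 12 s; no verdict came back.

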